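# Turn the calibration slide end for end and lock it

## Robot

A 6-joint arm with a two-finger parallel gripper is mounted at the origin on the work surface. World frame = base frame: x ahead of the robot, y to its left, z up, the work surface at z = 0. Lengths are in m, angles in rad, forces in N, time in s.
With the tool pointing down it reaches from about 0.375 to 0.9 m from the base axis. Payload 3.1 kg.
Tool frame: the origin (TCP) lies between the finger pads; the fingertips stand 17 mm ahead of it and the grasp point (between the pads) lies 2 mm behind it (robot.nose_length is the distance from the TCP to the fingertips, in m); z points along the fingers, y is the line along which they close (so a half turn about z gives the same grasp; the last joint's range is limited). The gripper opens to 87 mm and grips with 3 to 60 N. Pads are 19 mm wide; open, the fingers measure 117 mm over their backs; the gripper's body (75 mm by 190 mm) begins 51 mm behind the grasp point.
Start: joints at [0.953, 0.527, 1.433, -0, 1.181, -0.178], TCP at [0.266, 0.566, 0.24] pointing down, gripper open.
Joint ranges: [-3.08, 3.08], [-0.75, 2.2], [0.22, 2.44], [-1.43, 4.57], [0, 2.65], [-2.85, 2.85]. Speed limits (rad/s): [2.79, 2.79, 3.14, 3.14, 3.14, 3.14].

## Interface

Orientations are given as a unit quaternion [x, y, z, w].
In Python, from rig import robot, cams gives the robot as it stands.
- The arm moves only by the shell command python3 -m pendant 'ROWS' [FORCE]. ROWS is JSON, a list of rows, each an object with "jaw": the opening, from 0 (shut) to 1 (fully open); "linear": the shift along the tool's x, y, z in cm, a list of three; "twist": the turn about the tool's z in degrees. A call has 1 to 12 rows; each row shifts and turns the commanded pose from where the row before left it, along the tool's axes as they then stand; what a row does not reach is not made up. A row lasts 1/12 s, in which the tool goes at most 41.7 mm and 7.16 degrees, less where a joint would pass 70% of its speed; a pose out of reach is approached as far as the arm can. A call is refused whole if a number of a shift passes 4.17 or a number of a turn 7.16, either way. A call with a gripper value outside its range is refused whole. The fingers move at their own pace and stop on an object; FORCE is the grip in N (left out, the last holds). Time passes only in rows, so rows that do not move let the fingers close. It gives the time, the measured TCP pose, the force, the opening and the grip force at its end, in the units of the state.
- robot.get_obs(): the state, without advancing time (a new reading comes with each control period).
- cams.camera(name): name is "scene" or "top" or "wrist"; returns a dict with "color" (384x512x3 uint8, blue, green, red), "depth" (384x512 float32, m along the optical axis (not along the pixel's ray), 0 where there is no reading), "fov_y" (degrees; the focal length in pixels is half the picture's height over the tangent of half this angle, whatever the lens; pixels are square), "cx", "cy" (the principal point, pixels), "k1" (the pictures are not rectified: a ray, as slopes to the right and down, at radius r is drawn at 1 + k1 r^2 times it, then the intrinsics apply), "view" (4x4, takes a point from world to camera coordinates). Camera axes: x right, y down, z forward; pixel columns grow to the right and rows downward; lengths in m; the calibration is good to about 2 mm. A picture is of the moment at which its call begins.
- robot.hand_in(): hands the job in; it is judged then, once.
The state is a dict: "time": time; "q": joint angles; "joint_velocities": joint speeds; "joint_torque": joint torques, N m; "position": TCP position; "tool_rot": TCP orientation; "ft_force": force on the tool from outside, world axes, zero at the start; "moment": the same for the moment, N m; "grip_width": finger opening in m; "grip_force": force on a finger pad.
Only numpy, scipy, OpenCV 4.12 (cv2) and the standard library are available. Lean on these libraries where they do the work, as an engineer would, in place of code of your own. Each camera call takes 0.05 s, during which the arm holds its last target. There are 200 camera calls.

## Task

The calibration slide sits the wrong way round in the inspection fixture: draw it out of its slot onto the turntable, turn it end for end, and push it back fully home so that the end with the glass window goes in first. Then take the T-key from its stand, lower it down the lock tower onto the square stem and turn it clockwise until the slide is locked in; leave the key standing in the lock and let go. Do not disturb the loose things lying about.

Things in the scene. Friction and masses are not known exactly. Their poses are not given: they have to be found in the camera images.
- fixture: Inspection fixture fixed to the table: steel base plate 320 x 190 mm, top at z 8 mm, with a black turntable, slide housing and grey lock tower. Origin on the table, straight below the turntable's axis; x points from the turntable along the slot's centre line into the housing; z up. 'Fixture' coordinates are in this frame, mm. Plate: x -95..225, y -95..95.
- turntable_top (a point): Centre of the turntable's disc top (fixture 0, 0, 20): disc radius 78, with two fences 10 high, 132 long, inner faces 48 apart, making a channel in line with the slot when joint turntable is 0 or 3.14. A slide lying in it within about 15 mm of the centre turns clear of the housing.
- slot_mouth (a point): Mouth of the housing's slot, on its floor (fixture 84, 0, 20). Slot 48 wide, back stop face at fixture x 204. Housing x 84..212, y -34..34, top z 36. Two lips (z 32..36) overhang the slot's edges and leave a 34 wide gap open above, in which the slide's post runs: inside, the slide can only be slid along x, not lifted. Turntable and slot floors are level.
- slide: Calibration slide: pale metal plate with round-ended side rails, 120 (x) x 44 (y) x 10 thick, 0.22 kg, upright 14 mm aluminium post at its centre, post top 50 above the underside. Origin: centre of underside; z up; +x to the end with the glass window; the other end has four small screws. Starts in the slot, window at the mouth, fixture x 134..144. Home, at the back stop: fixture (144, 0, 20).
- slide_window (a point): Centre of the slide's round glass window (30 mm across), 34 mm from the post's axis along the slide's +x, on its top.
- turntable (a joint): Angle of the turntable, rad: 0 at the start, turns clockwise seen from above to 3.14 (half a turn), with firm stops at both ends, where its channel lines up with the slot. Light friction (0.06 N m); stays where it is left.
- pin_top (a point): Centre of the top of the turntable's upright steel crank pin: 10 mm diameter, 50 tall above the disc (top at fixture z 70), 62 from the turntable axis. At turntable 0 it stands at fixture (0, -62), passes (-62, 0) and arrives at (0, 62) at 3.14.
- lock (a joint): Angle of the lock stem and its dog, rad: 0 to 0.35 at the start (open), turns clockwise seen from above to a stop at 1.57 (locked). Dog: steel bar 10 mm wide, reaching 60 from the stem's axis, fixture z 37..43; at 0 it points along fixture -x, at 1.57 along fixture +y, barring the slot in front of the home slide's post. Friction 0.05 N m; stays where left.
- tower_top (a point): Centre of the shaft's opening in the lock tower's top (fixture 128, -58, 100). Tower 48 x 48 mm outside, shaft 38 x 38 mm square, straight down to fixture z 43.
- lock_stem (a point): On the lock stem's axis at the shaft's floor (fixture 128, -58, 43). The square stem, 13 x 13 mm, rises 11 above it, then a cone to 16; its top is 41 mm below the tower's top. The stem's flats lie parallel to the fixture's axes at lock 0 and turn with the joint (clockwise). This point's own axes stay those of the fixture.
- key: Steel T-key, 118 mm tall, 0.16 kg. Origin: centre of the foot; z up the shank. Foot 21 x 21 mm with a square socket 16 x 16, 17 deep, sides along key x and y (about 0.27 rad play on the stem); shank 10 diameter; collar 48 diameter at 66..70. Starts upright, hanging by its collar in the wooden stand, foot 9 mm above the table. Seated on the stem, its foot rests at point lock_stem.
- key_bar (a point): Centre of the key's cross-bar, 111 mm above its foot; the bar lies along the key's x, 64 long x 12 wide x 14 high.
- key_stand: Wooden stand fixed to the table: 70 x 70 mm foot, 52 x 52 mm column 75 high with a 38 mm square bore in which the key hangs. Origin under its centre.
- lens_cap: Black lens cap lying on the fixture's base plate, 44 mm across, 10 high; origin under its centre. Leave alone.
- gear_a: Small brass gear lying on the base plate, 38 mm across, 13 high; origin under its centre. Leave alone.
- gear_b: Second brass gear like gear_a on another corner of the base plate. Leave alone.
- screwdriver: Black-handled screwdriver lying on the table. Leave alone.
- lens: Black camera lens standing on the table, 42 mm across, 58 high. Leave alone.
- bottle: White bottle, 56 mm across, 120 high, standing on the table. Leave alone.
Mind the look-alikes: they are no part of the job. Leave any purple look-alike of the slide alone.

How it is judged:
On the way, in this order (a step that is already met when the one before it is completed fails the run):
1. the slide has been drawn clear of the housing (x of slide in the frame of fixture below 0.024 m), for 0.1 s.
2. the slide has been turned so that its window end points to the slot (x of slide in the frame of fixture below 0.07 m and x of slide_window in the frame of fixture above 0.025 m), for 0.1 s.
3. the slide is home again, window end first (x of slide in the frame of fixture between 0.138 and 0.15 m and y of slide in the frame of fixture between -0.005 and 0.005 m and z of slide in the frame of fixture between 0.014 and 0.026 m and x of slide_window in the frame of fixture above 0.168 m), for 0.2 s.
4. the key is down on the square stem, the lock not yet turned (z of key in the frame of lock_stem between -0.004 and 0.006 m and horizontal distance between key and lock_stem below 0.005 m and angle between key's own z axis and vertical below 0.12 rad and value of joint lock below 0.8 rad), for 0.1 s.
5. the lock has been turned to locked (z of key in the frame of lock_stem between -0.004 and 0.006 m and horizontal distance between key and lock_stem below 0.005 m and angle between key's own z axis and vertical below 0.12 rad and value of joint lock above 1.25 rad), for 0.1 s.
At the end, for the whole second after the job is handed in: The slide lies in the housing within 6 mm of fully home, window end at the back stop, within 5 mm of the slot's line; the lock stands past 1.25 rad; the key stands upright (within 0.12 rad) on the stem, its foot within 6 mm of the shaft's floor and 5 mm of the axis; slide and key are at rest (all of step 3 and all of step 5 and linear speed of each of slide, key below 0.02 m/s); the robot touches nothing.
It fails at once if a bystander (cap, gear, screwdriver, lens or bottle) is moved by more than 30 mm (distance of any of lens_cap, gear_a, gear_b, screwdriver, lens, bottle from where it was at the start of the episode above 0.03 m).
It also fails if it takes over 72 s, if anything falls off the work surface, if the arm or the gripper's body presses on something with over 40 N, if the wrist force passes 120 N, or if a joint passes its speed limit or range.

## Working session

There is one attempt and no reset: what is moved stays moved. The work goes in short steps, Python scripts to look and compute and a shell command to move; the robot and the scene stay as the last step left them, time stands still between calls to the robot, and variables do not carry over. Pictures are saved under pics/ and viewed, at most 10 in all, crops included, and the job is handed in when it is done.

```bash
ls; mkdir -p pics; python3 - <<'E'
from rig import robot,cams
import cv2,numpy as np,pickle
d={}
for n in ("scene","top"):
    c=cams.camera(n); d[n]=c; cv2.imwrite(f"pics/{n}0.png",c["color"]); print(n,c["fov_y"],c["cx"],c["cy"],c["k1"],np.round(c["view"],3).tolist())
pickle.dump(d,open("c0.pkl","wb"))
o=robot.get_obs();print(o["position"],o["tool_rot"],o["grip_width"])
E
```

```text
pics
scene 45.84544033439499 263.8043970411395 198.43562142119382 0.023737032173741908 [[0.842, 0.539, 0.021, -0.503], [0.406, -0.609, -0.681, -0.073], [-0.355, 0.582, -0.732, 1.225], [0.0, 0.0, 0.0, 1.0]]
top 45.96393456158239 257.8117623064743 191.04782284615305 -0.17771882539257805 [[-0.01, -1.0, -0.001, 0.131], [-0.997, 0.01, -0.079, 0.509], [0.079, 0.0, -0.997, 1.241], [0.0, 0.0, 0.0, 1.0]]
[0.26569913 0.56500098 0.23865325] [ 2.18130082e-01  9.75919194e-01 -9.20864692e-04 -3.83199380e-04] 0.08699611653076603
```

View pics/top0.png

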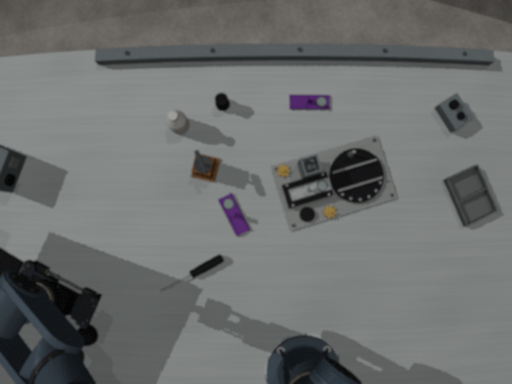

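View pics/scene0.png

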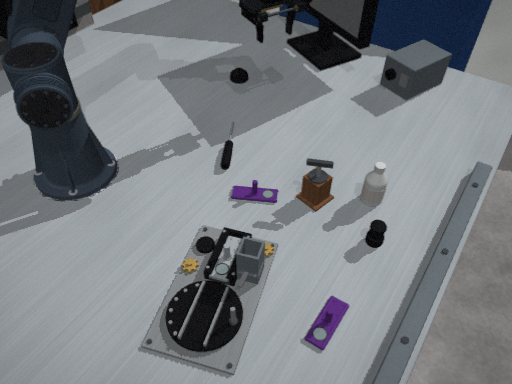

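```bash
cat > h.py <<'E'
import numpy as np,cv2,pickle
from rig import robot,cams
def K(c):
    f=192/np.tan(np.radians(c["fov_y"])/2); return f
def rays(c,uv):
    f=K(c); d=(np.asarray(uv,float).reshape(-1,2)-[c["cx"],c["cy"]])/f
    u=d.copy()
    for _ in range(15): u=d/(1+c["k1"]*(u**2).sum(1,keepdims=True))
    return np.c_[u,np.ones(len(u))]
def plane(c,uv,z):
    R=c["view"][:3,:3];t=c["view"][:3,3]; o=-R.T@t; w=rays(c,uv)@R
    return o+w*((z-o[2])/w[:,2])[:,None]
def cloud(c):
    R=c["view"][:3,:3];t=c["view"][:3,3]
    v,u=np.mgrid[:384,:512]; r=rays(c,np.c_[u.ravel(),v.ravel()])*c["depth"].reshape(-1,1)
    return ((r-t)@R).reshape(384,512,3)
def proj(c,p):
    q=np.asarray(p).reshape(-1,3)@c["view"][:3,:3].T+c["view"][:3,3]; s=q[:,:2]/q[:,2:]
    s=s*(1+c["k1"]*(s**2).sum(1,keepdims=True)); return s*K(c)+[c["cx"],c["cy"]]
E
python3 - <<'E'
from h import *
d=pickle.load(open("c0.pkl","rb"))
for n in d:
    P=cloud(d[n]); z=P[...,2]; ok=d[n]["depth"]>0
    print(n,"table z",np.median(z[ok&(abs(z)<.03)]))
    X=P[...,0];Y=P[...,1]
    reg=ok&(X>.3)&(X<.8)&(Y<.35)&(Y>-.35)
    for lo,hi in((.115,.135),(.09,.107),(.062,.08)):
        m=(reg&(z>lo)&(z<hi)).astype(np.uint8)
        k,l,s,ce=cv2.connectedComponentsWithStats(m)
        for i in range(1,k):
            if s[i,4]>8:
                q=P[l==i]; (cx,cy),wh,a=cv2.minAreaRect((q[:,:2]*1000).astype(np.float32)); print(lo,s[i,4],np.round(ce[i]),"mean",q.mean(0).round(4),"rect",round(cx),round(cy),np.round(wh),round(a))
    # black disc
    g=d[n]["color"].max(2); m=(reg&(g<45)).astype(np.uint8)
    k,l,s,ce=cv2.connectedComponentsWithStats(m)
    for i in range(1,k):
        if s[i,4]>150: print("dark",s[i],ce[i].round(1),plane(d[n],ce[i],.02)[0].round(4))
c=d["top"]; im=c["color"][125:240,260:405]; cv2.imwrite("pics/crop.png",cv2.resize(im,None,fx=5,fy=5,interpolation=cv2.INTER_CUBIC))
E
```

```text
scene table z 0.0011959990385440314
0.115 184 [319. 163.] mean [0.5793 0.2675 0.1245] rect 579 269 [63. 16.] 19
0.115 70 [380. 167.] mean [0.7042 0.3404 0.1197] rect 704 339 [27. 19.] 4
0.09 19 [318. 171.] mean [0.5801 0.2673 0.0989] rect 579 268 [10.  4.] 13
0.09 102 [377. 175.] mean [0.7048 0.3367 0.096 ] rect 704 336 [37. 26.] 2
0.09 321 [250. 249.] mean [ 0.5727 -0.0188  0.0982] rect 572 -17 [49. 52.] 17
0.062 300 [317. 180.] mean [0.5827 0.2596 0.0742] rect 579 269 [55. 55.] 78
0.062 155 [374. 185.] mean [0.7066 0.3263 0.0722] rect 705 330 [57. 28.] 8
0.062 43 [226. 246.] mean [ 0.5139 -0.0237  0.0692] rect 513 -22 [13. 13.] 86
0.062 82 [250. 249.] mean [ 0.5609 -0.0019  0.0721] rect 561 -3 [39. 17.] 45
0.062 141 [250. 263.] mean [ 0.5815 -0.0334  0.0709] rect 586 -24 [68. 35.] 62
0.062 27 [232. 310.] mean [ 0.6123 -0.1398  0.069 ] rect 612 -139 [ 8. 10.] 35
dark [366 220  20  28 397] [375.6 233.7] [0.7626 0.2306 0.02  ]
dark [ 166  228   85  124 4380] [206.7 303.8] [ 0.5438 -0.1359  0.02  ]
top table z 0.0009177791659584007
0.115 44 [174. 115.] mean [0.7045 0.3437 0.1209] rect 
[... 209 characters left out ...]
141  0.0994] rect 572 -14 [49. 49.] 16
0.062 56 [181. 124.] mean [0.6925 0.3322 0.0733] rect 699 332 [22. 52.] 71
0.062 13 [353. 151.] mean [ 0.6124 -0.1341  0.0689] rect 613 -134 [8. 7.] 46
0.062 173 [203. 166.] mean [0.5749 0.2711 0.0757] rect 579 274 [50. 53.] 76
0.062 16 [311. 159.] mean [ 0.5914 -0.0181  0.0719] rect 591 -14 [31.  9.] 87
0.062 12 [205. 160.] mean [0.5892 0.2675 0.0786] rect 589 268 [16. 10.] 14
0.062 24 [312. 188.] mean [ 0.5129 -0.0184  0.0706] rect 513 -18 [12. 12.] 65
dark [216  94  13  16 160] [221.9 101.8] [0.7669 0.2257 0.02  ]
dark [ 330  149   53   53 1679] [355.6 174.8] [ 0.5532 -0.1504  0.02  ]
dark [283 173  49  34 435] [305.9 189.4] [ 0.5135 -0.0088  0.02  ]
```

View pics/crop.png

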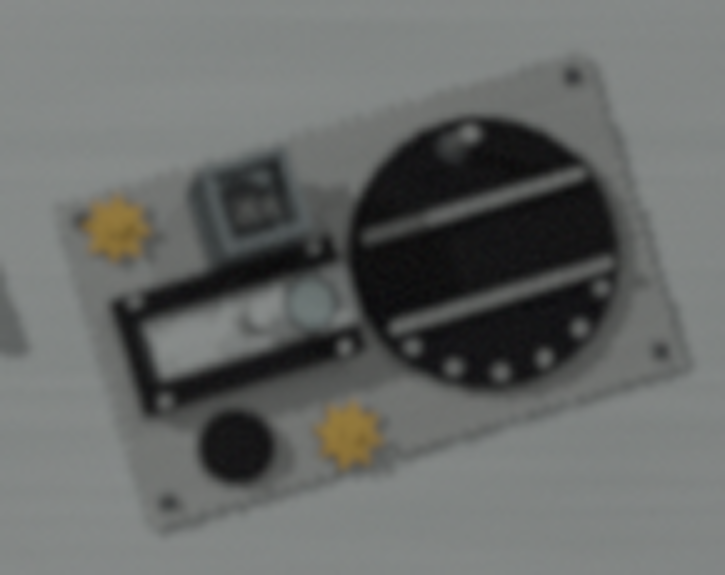

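```bash
R='{"jaw":0.5,"linear":[-2.96,-2.66,0],"twist":0}'; python3 -m pendant '[{"jaw":0.5,"linear":[-2.96,-2.66,0],"twist":0},{"jaw":0.5,"linear":[-2.96,-2.66,0],"twist":0},{"jaw":0.5,"linear":[-2.96,-2.66,0],"twist":0},{"jaw":0.5,"linear":[-2.96,-2.66,0],"twist":0},{"jaw":0.5,"linear":[-2.96,-2.66,0],"twist":0},{"jaw":0.5,"linear":[-2.96,-2.66,0],"twist":0},{"jaw":0.5,"linear":[-2.96,-2.66,0],"twist":0},{"jaw":0.5,"linear":[-2.96,-2.66,0],"twist":0}]'
python3 -m pendant '[{"jaw":0.5,"linear":[-2.96,-2.66,0],"twist":0},{"jaw":0.5,"linear":[-2.96,-2.66,0],"twist":0},{"jaw":0.5,"linear":[-2.96,-2.66,0],"twist":0},{"jaw":0.5,"linear":[-2.96,-2.66,0],"twist":0},{"jaw":0.5,"linear":[-2.96,-2.66,0],"twist":0},{"jaw":0.5,"linear":[-2.96,-2.66,0],"twist":0}]'
python3 -m pendant '[{"jaw":0.5,"linear":[0,0,0],"twist":-6},{"jaw":0.5,"linear":[0,0,0],"twist":-6},{"jaw":0.5,"linear":[0,0,0],"twist":-6},{"jaw":0.5,"linear":[0,0,0],"twist":-6},{"jaw":0.5,"linear":[0,0,0],"twist":-6},{"jaw":0.5,"linear":[0,0,0],"twist":-6},{"jaw":0.5,"linear":[0,0,0],"twist":-6},{"jaw":0.5,"linear":[0,0,0],"twist":0}]'
```

```text
time: 0.77
position: [0.3898, 0.2703, 0.2394]
tool_rot: [0.218, 0.976, -0.0, -0.0]
ft_force: [0.9, 0.6, 0.2]
grip_width: 0.0458
grip_force: 0.0
time: 1.27
position: [0.4826, 0.0502, 0.2394]
tool_rot: [0.218, 0.976, 0.0, -0.0]
ft_force: [0.9, 0.1, 0.0]
grip_width: 0.0434
grip_force: 0.0
time: 1.93
position: [0.4822, 0.0521, 0.2392]
tool_rot: [-0.147, 0.989, 0.0, -0.0]
ft_force: [0.8, 0.3, -0.4]
grip_width: 0.0439
grip_force: 0.0
```

```bash
cat > fx.py <<'E'
from h import *
YAW=np.radians(106.6); O=np.array([.553,-.1548])
Rf=np.array([[np.cos(YAW),-np.sin(YAW)],[np.sin(YAW),np.cos(YAW)]])
f2w=lambda p: Rf@np.asarray(p)[:2]/1000+O
w2f=lambda p: (np.atleast_2d(p)[:,:2]-O)@Rf*1000
E
python3 - <<'E'
from fx import *
c=cams.camera("wrist"); cv2.imwrite("pics/w1.png",c["color"])
o=robot.get_obs();print(o["position"].round(4))
pickle.dump(c,open("w1.pkl","wb"))
P=cloud(c);z=P[...,2]*1000;ok=c["depth"]>0;F=w2f(P.reshape(-1,3)).reshape(384,512,2)
print(np.median(z[ok&(abs(z-8)<5)]))
for lo,hi in((94,106),(64,76)):
    m=(ok&(z>lo)&(z<hi)).astype(np.uint8);k,l,s,ce=cv2.connectedComponentsWithStats(m)
    for i in range(1,k):
        if s[i,4]>60: q=F[l==i]; print(lo,s[i],q.mean(0).round(1),z[l==i].mean().round(1),cv2.minAreaRect(q.astype(np.float32)))
E
```

```text
[0.4822 0.0522 0.2393]
9.04087105452447
94 [154 219  45  20 202] [140.  -37.3] 99.1 ((126.71018981933594, -41.73249435424805), (18.959835052490234, 47.593082427978516), 89.03556060791016)
64 [184 178  13  13 120] [138.9   1.9] 70.2 ((138.39218139648438, 1.3317337036132812), (13.260472297668457, 12.278291702270508), 44.831886291503906)
64 [161 210  43  21 169] [131.5 -35. ] 70.1 ((130.60166931152344, -34.925113677978516), (19.917667388916016, 52.210906982421875), 64.79061126708984)
```

View pics/w1.png

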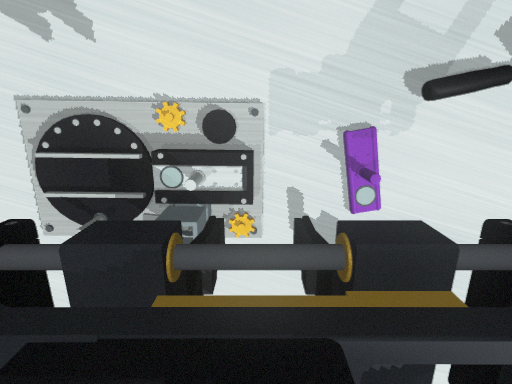

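```bash
python3 -m pendant '[{"jaw":0.5,"linear":[-0.21,-2.0,0],"twist":0},{"jaw":0.5,"linear":[-0.21,-2.0,0],"twist":0},{"jaw":0.5,"linear":[-0.21,-2.0,0],"twist":0},{"jaw":0.5,"linear":[-0.21,-1.9,0],"twist":0},{"jaw":0.5,"linear":[0,0,3.3],"twist":0},{"jaw":0.5,"linear":[0,0,3.3],"twist":0},{"jaw":0.5,"linear":[0,0,3.3],"twist":0},{"jaw":0.5,"linear":[0,0,3.3],"twist":0},{"jaw":0.5,"linear":[0,0,0],"twist":0}]'
python3 - <<'E'
from fx import *
for n in("scene",):
    c=cams.camera(n);o=robot.get_obs();p=o["position"];print(p.round(4),w2f(p).round(1))
    cv2.imwrite("pics/s2.png",cv2.resize(c["color"][170:350,130:330],None,fx=3,fy=3))
E
```

```text
time: 2.73
position: [0.5091, -0.0202, 0.1021]
tool_rot: [-0.145, 0.989, 0.003, -0.006]
ft_force: [-0.7, -0.6, -0.1]
grip_width: 0.0439
grip_force: 0.0
[ 0.5108 -0.0205  0.1048] [[140.8   2.1]]
```

View pics/s2.png

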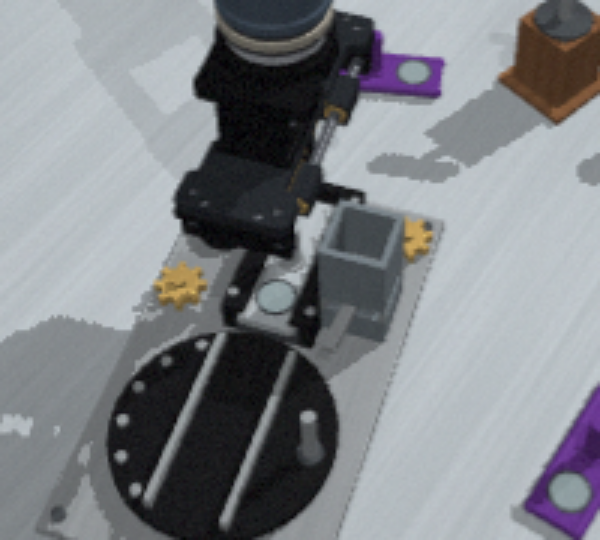

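```bash
python3 -m pendant '[{"jaw":0.5,"linear":[-0.1,0,1.5],"twist":0},{"jaw":0.5,"linear":[0,0,1.5],"twist":0},{"jaw":0.5,"linear":[0,0,1.3],"twist":0},{"jaw":0.5,"linear":[0,0,0],"twist":0},{"jaw":0,"linear":[0,0,0],"twist":0},{"jaw":0,"linear":[0,0,0],"twist":0},{"jaw":0,"linear":[0,0,0],"twist":0},{"jaw":0,"linear":[0,0,0],"twist":0},{"jaw":0,"linear":[0,0,0],"twist":0},{"jaw":0,"linear":[0,0,0],"twist":0}]' 50
python3 -c "
from fx import *
p=robot.get_obs()['position'];print(p,w2f(p))"
```

```text
time: 3.62
position: [0.5148, -0.021, 0.0652]
tool_rot: [-0.146, 0.989, -0.0, 0.001]
ft_force: [-0.0, -0.4, 4.5]
grip_width: 0.0128
grip_force: 50.9
[ 0.51476184 -0.02096283  0.06522244] [[139.18337603  -1.5912319 ]]
```

```bash
python3 -m pendant '[{"jaw":0,"linear":[0,-0.8,0],"twist":0},{"jaw":0,"linear":[0,-1.4,0],"twist":0},{"jaw":0,"linear":[0,-1.4,0],"twist":0},{"jaw":0,"linear":[0,-1.4,0],"twist":0},{"jaw":0,"linear":[0,-1.5,0],"twist":0},{"jaw":0,"linear":[0,-1.5,0],"twist":0}]' 50
python3 -m pendant '[{"jaw":0,"linear":[0,-1.4,0],"twist":0},{"jaw":0,"linear":[0,-1.4,0],"twist":0},{"jaw":0,"linear":[0,-1.4,0],"twist":0},{"jaw":0,"linear":[0,-1.0,0],"twist":0},{"jaw":0,"linear":[0,-0.7,0],"twist":0},{"jaw":0,"linear":[0,0,0],"twist":0},{"jaw":0,"linear":[0,0,0],"twist":0},{"jaw":0,"linear":[0,0,0],"twist":0}]' 50
python3 - <<'E'
from fx import *
c=cams.camera("scene");p=robot.get_obs()['position'];print(p,w2f(p))
cv2.imwrite("pics/s3.png",cv2.resize(c["color"][200:370,130:330],None,fx=3,fy=3))
E
```

```text
time: 4.12
position: [0.5363, -0.0963, 0.0652]
tool_rot: [-0.146, 0.989, 0.002, -0.001]
ft_force: [-0.9, 5.9, 7.3]
grip_width: 0.0127
grip_force: 51.0
time: 4.78
position: [0.5545, -0.1547, 0.0652]
tool_rot: [-0.146, 0.989, -0.0, 0.0]
ft_force: [-2.3, -1.9, 5.2]
grip_width: 0.0125
grip_force: 50.9
[ 0.55450056 -0.15463631  0.06523084] [[-0.27182026 -1.48478623]]
```

View pics/s3.png

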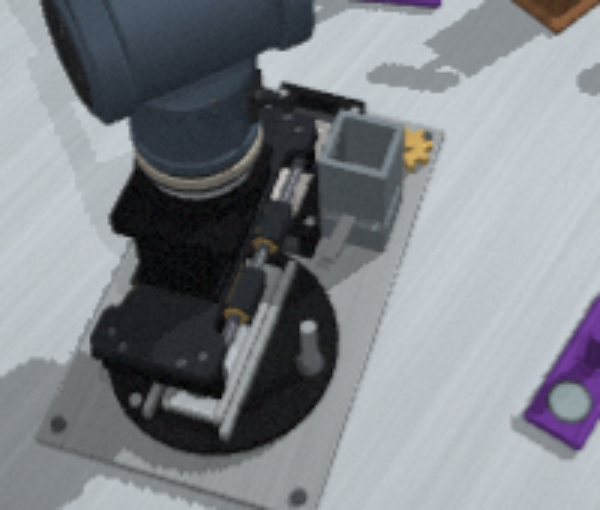

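```bash
python3 -m pendant '[{"jaw":0,"linear":[0,0,0],"twist":0},{"jaw":0,"linear":[0,0,0],"twist":3},{"jaw":0,"linear":[0,0,0],"twist":5},{"jaw":0,"linear":[0,0,0],"twist":5},{"jaw":0,"linear":[0,0,0],"twist":5},{"jaw":0,"linear":[0,0,0],"twist":5},{"jaw":0,"linear":[0,0,0],"twist":5},{"jaw":0,"linear":[0,0,0],"twist":5},{"jaw":0,"linear":[0,0,0],"twist":5},{"jaw":0,"linear":[0,0,0],"twist":5},{"jaw":0,"linear":[0,0,0],"twist":2},{"jaw":0,"linear":[0,0,0],"twist":0}]' 60
python3 - <<'E'
from fx import *
c=cams.camera("top");P=cloud(c);z=P[...,2];ok=c["depth"]>0
F=w2f(P.reshape(-1,3)).reshape(384,512,2);r=np.hypot(F[...,0],F[...,1])
m=ok&(z>.05)&(z<.077)&(abs(r-62)<9)
print(m.sum(),F[m][:,:].mean(0) if m.any() else 0);p=robot.get_obs();print(w2f(p['position']),p['moment'])
cv2.imwrite("pics/t4.png",cv2.resize(c["color"][125:240,260:405],None,fx=4,fy=4))
E
```

```text
time: 5.83
position: [0.5551, -0.1553, 0.0652]
tool_rot: [0.244, 0.97, -0.001, 0.001]
ft_force: [-0.5, -3.6, 4.7]
grip_width: 0.0124
grip_force: 60.9
0 0
[[-1.06370567 -1.923044  ]] [-0.7840973   0.19454365 -0.01864139]
```

View pics/t4.png

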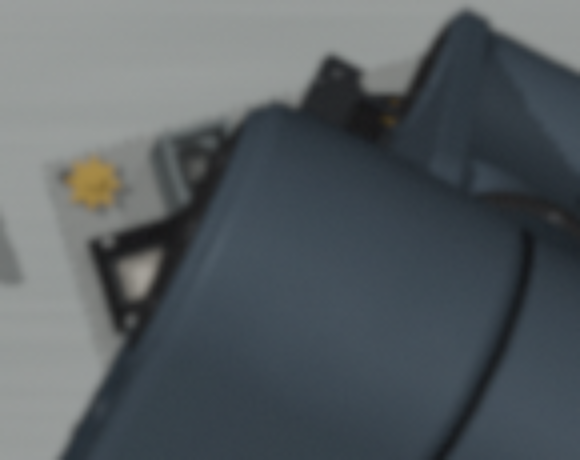

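```bash
cat > pin.py <<'E'
from fx import *
for n in("scene","top","wrist"):
    c=cams.camera(n);P=cloud(c);z=P[...,2];ok=c["depth"]>0
    F=w2f(P.reshape(-1,3)).reshape(384,512,2);r=np.hypot(F[...,0],F[...,1])
    m=ok&(z>.045)&(z<.076)&(abs(r-62)<10)
    print(n,m.sum(),np.median(F[m],axis=0).round(1) if m.any() else 0)
    if n=="scene": cv2.imwrite("pics/pin.png",cv2.resize(c["color"][200:370,130:330],None,fx=3,fy=3))
p=robot.get_obs();print(w2f(p['position']),p['tool_rot'].round(3),p['moment'].round(2),p['q'].round(2))
E
python3 pin.py
```

```text
scene 53 [-46. -45.]
top 0 0
wrist 0 0
[[-0.95417446 -2.00187769]] [ 0.243  0.97  -0.001  0.001] [-0.82  0.3  -0.01] [-0.47  0.71  1.69 -0.    0.74 -1.54]
```

View pics/pin.png

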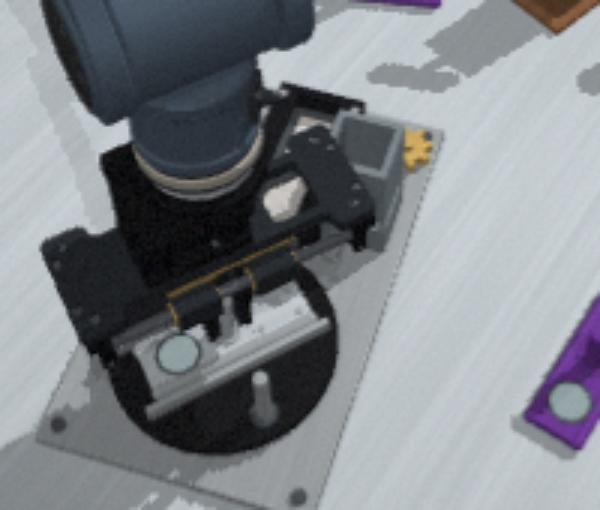

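```bash
python3 -m pendant '[{"jaw":0,"linear":[0,0,0],"twist":3},{"jaw":0,"linear":[0,0,0],"twist":5},{"jaw":0,"linear":[0,0,0],"twist":5},{"jaw":0,"linear":[0,0,0],"twist":5},{"jaw":0,"linear":[0,0,0],"twist":5},{"jaw":0,"linear":[0,0,0],"twist":5},{"jaw":0,"linear":[0,0,0],"twist":5},{"jaw":0,"linear":[0,0,0],"twist":5},{"jaw":0,"linear":[0,0,0],"twist":5},{"jaw":0,"linear":[0,0,0],"twist":5},{"jaw":0,"linear":[0,0,0],"twist":5},{"jaw":0,"linear":[0,0,0],"twist":5}]' 60
python3 -m pendant '[{"jaw":0,"linear":[0,0,0],"twist":5},{"jaw":0,"linear":[0,0,0],"twist":5},{"jaw":0,"linear":[0,0,0],"twist":5},{"jaw":0,"linear":[0,0,0],"twist":5},{"jaw":0,"linear":[0,0,0],"twist":5},{"jaw":0,"linear":[0,0,0],"twist":5},{"jaw":0,"linear":[0,0,0],"twist":5},{"jaw":0,"linear":[0,0,0],"twist":5},{"jaw":0,"linear":[0,0,0],"twist":5},{"jaw":0,"linear":[0,0,0],"twist":5},{"jaw":0,"linear":[0,0,0],"twist":5},{"jaw":0,"linear":[0,0,0],"twist":0}]' 60
python3 -m pendant '[{"jaw":0,"linear":[0,0,0],"twist":5},{"jaw":0,"linear":[0,0,0],"twist":5},{"jaw":0,"linear":[0,0,0],"twist":5},{"jaw":0,"linear":[0,0,0],"twist":5},{"jaw":0,"linear":[0,0,0],"twist":4},{"jaw":0,"linear":[0,0,0],"twist":0},{"jaw":0,"linear":[0,0,0],"twist":0}]' 60
python3 pin.py
```

```text
time: 7.03
position: [0.5558, -0.1559, 0.0654]
tool_rot: [0.684, 0.729, -0.0, 0.002]
ft_force: [-0.7, -6.3, 4.4]
grip_width: 0.0125
grip_force: 60.9
time: 8.03
position: [0.5557, -0.1582, 0.0656]
tool_rot: [0.943, 0.332, 0.0, 0.004]
ft_force: [-3.3, -12.2, 4.8]
grip_width: 0.0127
grip_force: 60.8
time: 8.62
position: [0.5541, -0.1582, 0.0657]
tool_rot: [0.991, 0.131, -0.001, 0.003]
ft_force: [-6.6, -13.9, 7.8]
grip_width: 0.0128
grip_force: 60.9
scene 8 [-2.4 65.9]
top 0 0
wrist 0 0
[[-3.54283167 -0.07301648]] [ 0.991  0.131 -0.001  0.003] [-2.46  1.38  0.15] [-0.47  0.71  1.69 -0.01  0.74  0.85]
```

View pics/pin.png

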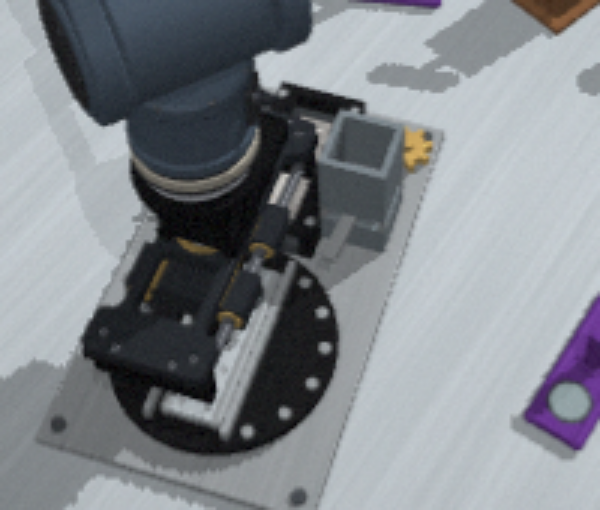

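```bash
python3 -m pendant '[{"jaw":0,"linear":[0,0,0],"twist":-1.5},{"jaw":0,"linear":[0,-0.7,0],"twist":0},{"jaw":0,"linear":[0,-1.2,0],"twist":0},{"jaw":0,"linear":[0,-1.2,0],"twist":0},{"jaw":0,"linear":[0,-1.2,0],"twist":0},{"jaw":0,"linear":[0,-1.2,0],"twist":0},{"jaw":0,"linear":[0,-1.2,0],"twist":0}]' 60
python3 -c "
from fx import *
p=robot.get_obs();print(w2f(p['position']),p['ft_force'],p['moment'])"
```

```text
time: 9.35
position: [0.5351, -0.0928, 0.0656]
tool_rot: [0.99, 0.144, -0.001, 0.003]
ft_force: [-5.8, -15.0, 8.9]
grip_width: 0.0126
grip_force: 60.9
[[64.50962366 -0.53681353]] [ -5.77642905 -14.98226655   8.86606088] [-2.49292084  1.37707304 -0.0226004 ]
```

```bash
python3 -m pendant '[{"jaw":0,"linear":[0,-1.2,0],"twist":0},{"jaw":0,"linear":[0,-1.2,0],"twist":0},{"jaw":0,"linear":[0,-1.2,0],"twist":0},{"jaw":0,"linear":[0,-1.2,0],"twist":0},{"jaw":0,"linear":[0,-1.2,0],"twist":0},{"jaw":0,"linear":[0,-0.8,0],"twist":0},{"jaw":0,"linear":[0,-0.4,0],"twist":0},{"jaw":0,"linear":[0,-0.3,0],"twist":0},{"jaw":0,"linear":[0,-0.3,0],"twist":0}]' 60
python3 -m pendant '[{"jaw":0,"linear":[0,-0.2,0],"twist":0},{"jaw":0,"linear":[0,-0.2,0],"twist":0}]' 60
python3 -c "
from fx import *
p=robot.get_obs();print(w2f(p['position']),p['ft_force'],p['moment'])"
```

```text
time: 10.1
position: [0.5129, -0.0172, 0.0654]
tool_rot: [0.99, 0.144, -0.001, 0.002]
ft_force: [-5.5, -17.6, 11.0]
grip_width: 0.0122
grip_force: 61.0
time: 10.27
position: [0.5132, -0.0163, 0.0658]
tool_rot: [0.989, 0.145, -0.0, 0.005]
ft_force: [-7.7, -31.5, 12.9]
grip_width: 0.0127
grip_force: 60.9
[[144.06768722  -1.36751612]] [ -7.66329243 -31.52533846  12.86999137] [-5.52401756  1.50143466 -0.09479993]
```

```bash
python3 -m pendant '[{"jaw":0.4,"linear":[0,0.1,0],"twist":0},{"jaw":0.4,"linear":[0,0,0],"twist":0},{"jaw":0.4,"linear":[0,0,0],"twist":0},{"jaw":0.4,"linear":[0,0,0],"twist":0},{"jaw":0.4,"linear":[0,0,-1],"twist":0},{"jaw":0.4,"linear":[0,0,-3],"twist":0},{"jaw":0.4,"linear":[0,0,-4],"twist":0},{"jaw":0.4,"linear":[0,0,-4],"twist":0},{"jaw":0.4,"linear":[0,0,-4],"twist":0},{"jaw":0.4,"linear":[0,0,-2],"twist":0},{"jaw":0.4,"linear":[0,0,0],"twist":0}]' 60
python3 - <<'E'
from fx import *
o=robot.get_obs();print(o["position"],o["q"].round(2))
for n in("scene","wrist"):
    c=cams.camera(n);P=cloud(c);z=P[...,2];ok=c["depth"]>0
    F=w2f(P.reshape(-1,3)).reshape(384,512,2);d=F-[128,-58]
    m=ok&(z>.033)&(z<.048)&(d[...,0]<-27)&(np.hypot(d[...,0],d[...,1])<68)&(F[...,1]<-36)
    if m.sum()>10:
        q=d[m];ln=cv2.fitLine(q.astype(np.float32),cv2.DIST_HUBER,0,.01,.01).ravel();print(n,m.sum(),q.mean(0),ln,q.min(0),q.max(0))
    m=ok&(z>.063)&(z<.078)&(abs(F[...,1])<12)&(F[...,0]>90)&(F[...,0]<180)
    if m.any(): print("post",m.sum(),F[m].mean(0))
    w=cv2.resize(c["color"],(512,384)); cv2.imwrite(f"pics/rel_{n}.png",w)
E
```

```text
time: 11.18
position: [0.5159, -0.0116, 0.2503]
tool_rot: [0.99, 0.142, 0.006, 0.002]
ft_force: [0.0, 0.5, 0.5]
grip_width: 0.0349
grip_force: 0.0
[ 0.51588569 -0.01156183  0.25027482] [-0.24  0.36  1.7   0.    1.07  1.04]
scene 83 [-45.49234171   4.85307473] [  0.9950695   -0.09918021 -45.67999      4.730148  ] [-61.9457125   -1.22012155] [-27.54472854  11.88214981]
post 37 [141.04838408  -1.90660975]
wrist 180 [-47.76394827   6.28944813] [  0.993905    -0.11023965 -47.735516     6.1914115 ] [-61.16393941   0.91676491] [-34.64495931  12.10762155]
post 114 [143.28081771  -1.49015932]
```

View pics/rel_wrist.png

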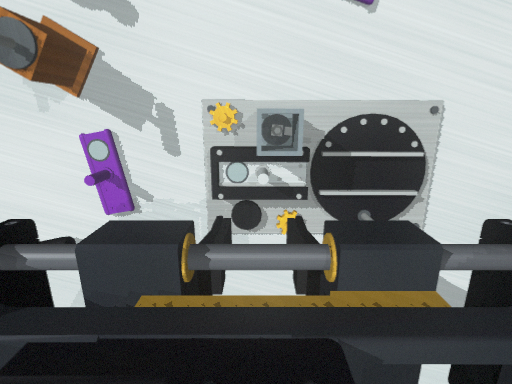

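```bash
python3 -m pendant '[{"jaw":0.5,"linear":[0,0,0],"twist":-6.2},{"jaw":0.5,"linear":[0,0,0],"twist":-6.2},{"jaw":0.5,"linear":[0,0,0],"twist":-6.2},{"jaw":0.5,"linear":[0,0,0],"twist":-6.2},{"jaw":0.5,"linear":[0,0,0],"twist":-6.2},{"jaw":0.5,"linear":[0,0,0],"twist":-6.2},{"jaw":0.5,"linear":[0,0,0],"twist":-6.2},{"jaw":0.5,"linear":[0,0,0],"twist":-6.2},{"jaw":0.5,"linear":[0,0,0],"twist":-6.2},{"jaw":0.5,"linear":[0,0,0],"twist":-6.2},{"jaw":0.5,"linear":[0,0,0],"twist":-6.2},{"jaw":0.5,"linear":[0,0,0],"twist":-6.2}]' >/dev/null
python3 -m pendant '[{"jaw":0.5,"linear":[0,0,0],"twist":-6.2},{"jaw":0.5,"linear":[0,0,0],"twist":-6.2},{"jaw":0.5,"linear":[0,0,0],"twist":-6.2},{"jaw":0.5,"linear":[0,0,0],"twist":-6.2},{"jaw":0.5,"linear":[0,0,0],"twist":-6.2},{"jaw":0.5,"linear":[0,0,0],"twist":-6.2},{"jaw":0.5,"linear":[0,0,0],"twist":-6.2},{"jaw":0.5,"linear":[0,0,0],"twist":-6.2},{"jaw":0.5,"linear":[0,0,0],"twist":-6.2},{"jaw":0.5,"linear":[0,0,0],"twist":-6.2},{"jaw":0.5,"linear":[0,0,0],"twist":-6.2},{"jaw":0.5,"linear":[0,0,0],"twist":-6.2}]' >/dev/null
python3 -m pendant '[{"jaw":0.5,"linear":[0,0,0],"twist":-6.2},{"jaw":0.5,"linear":[0,0,0],"twist":-6.2},{"jaw":0.5,"linear":[0,0,0],"twist":-6.2},{"jaw":0.5,"linear":[0,0,0],"twist":-6.2},{"jaw":0.5,"linear":[0,0,0],"twist":-6.2},{"jaw":0.5,"linear":[0,0,0],"twist":-4.2},{"jaw":0.5,"linear":[0,0,0],"twist":0}]'
python3 -m pendant '[{"jaw":0.5,"linear":[-1.98,3.04,0],"twist":0},{"jaw":0.5,"linear":[-1.98,3.04,0],"twist":0},{"jaw":0.5,"linear":[-1.98,3.04,0],"twist":0},{"jaw":0.5,"linear":[-1.98,3.04,0],"twist":0},{"jaw":0.5,"linear":[-1.98,3.04,0],"twist":0},{"jaw":0.5,"linear":[-1.98,3.04,0],"twist":0},{"jaw":0.5,"linear":[-1.98,3.04,0],"twist":0},{"jaw":0.5,"linear":[-1.98,3.04,0],"twist":0},{"jaw":0.5,"linear":[0,0,0],"twist":0},{"jaw":0.5,"linear":[0,0,0],"twist":0}]'
cat > key.py <<'E'
from fx import *
def key(n,c,lo=.115,hi=.14,ctr=(.579,.271),rad=.05):
    P=cloud(c);z=P[...,2];ok=c["depth"]>0
    m=ok&(z>lo)&(z<hi)&(np.hypot(P[...,0]-ctr[0],P[...,1]-ctr[1])<rad)
    m=m.astype(np.uint8);k,l,s,_=cv2.connectedComponentsWithStats(m)
    if k<2: return
    i=1+s[1:,4].argmax();q=P[l==i]; print(n,s[i],"z",np.median(q[:,2]).round(4),cv2.minAreaRect((q[:,:2]*1000).astype(np.float32)))
E
python3 - <<'E'
from key import *
o=robot.get_obs();print(o["position"],o["q"].round(2))
for n in("wrist","scene"):
    c=cams.camera(n);key(n,c);cv2.imwrite(f"pics/k_{n}.png",c["color"])
E
```

```text
time: 13.87
position: [0.5114, -0.0111, 0.2424]
tool_rot: [-0.177, 0.984, 0.001, -0.002]
ft_force: [0.4, 0.6, 0.1]
grip_width: 0.0434
grip_force: 0.0
time: 14.7
position: [0.5759, 0.2731, 0.2424]
tool_rot: [-0.177, 0.984, -0.0, -0.002]
ft_force: [0.5, 0.1, -0.9]
grip_width: 0.0436
grip_force: 0.0
[0.57587434 0.27310534 0.24238547] [ 0.27  0.54  1.39 -0.    1.21 -1.66]
wrist [248 159  15  65 786] z 0.1276 ((578.421142578125, 270.3985595703125), (63.8173828125, 12.009312629699707), 22.969907760620117)
scene [306 158  27  10 182] z 0.1258 ((578.6221923828125, 270.0576477050781), (63.10652542114258, 16.677183151245117), 21.2098388671875)
```

```bash
python3 -m pendant '[{"jaw":0.5,"linear":[-0.14,-0.35,0],"twist":-2.2},{"jaw":0.5,"linear":[0,0,3],"twist":0},{"jaw":0.5,"linear":[0,0,3],"twist":0},{"jaw":0.5,"linear":[0,0,3],"twist":0},{"jaw":0.5,"linear":[0,0,2],"twist":0},{"jaw":0.5,"linear":[0,0,1.3],"twist":0},{"jaw":0.5,"linear":[0,0,0],"twist":0},{"jaw":0,"linear":[0,0,0],"twist":0},{"jaw":0,"linear":[0,0,0],"twist":0},{"jaw":0,"linear":[0,0,0],"twist":0},{"jaw":0,"linear":[0,0,0],"twist":0},{"jaw":0,"linear":[0,0,0],"twist":0}]' 50
python3 -m pendant '[{"jaw":0,"linear":[0,0,0],"twist":0},{"jaw":0,"linear":[0,0,0],"twist":0},{"jaw":0,"linear":[0,0,-1],"twist":0},{"jaw":0,"linear":[0,0,-3],"twist":0},{"jaw":0,"linear":[0,0,-4],"twist":0},{"jaw":0,"linear":[0,0,-4],"twist":0},{"jaw":0,"linear":[0,0,-2.5],"twist":0},{"jaw":0,"linear":[0,0,0],"twist":0},{"jaw":0,"linear":[0,0,0],"twist":0}]' 50
```

```text
time: 15.8
position: [0.5802, 0.2685, 0.1228]
tool_rot: [-0.195, 0.981, 0.0, 0.001]
ft_force: [0.5, -0.5, 0.7]
grip_width: 0.0183
grip_force: 0.0
time: 16.55
position: [0.5803, 0.2686, 0.2689]
tool_rot: [-0.195, 0.981, -0.0, 0.002]
ft_force: [-1.0, -1.2, -2.8]
grip_width: 0.0115
grip_force: 49.9
```

```bash
python3 -m pendant '[{"jaw":0,"linear":[0,0,0],"twist":6.2},{"jaw":0,"linear":[0,0,0],"twist":6.2},{"jaw":0,"linear":[0.556,-2.78,0],"twist":0},{"jaw":0,"linear":[0.556,-2.78,0],"twist":0},{"jaw":0,"linear":[0.556,-2.78,0],"twist":0},{"jaw":0,"linear":[0.556,-2.78,0],"twist":0},{"jaw":0,"linear":[0.556,-2.78,0],"twist":0},{"jaw":0,"linear":[0.556,-2.78,0],"twist":0},{"jaw":0,"linear":[0.556,-2.78,0],"twist":0},{"jaw":0,"linear":[0.556,-2.78,0],"twist":0},{"jaw":0,"linear":[0.556,-2.78,0],"twist":0},{"jaw":0,"linear":[0.556,-2.78,0],"twist":0}]' 50
python3 -m pendant '[{"jaw":0,"linear":[0,0,0],"twist":0},{"jaw":0,"linear":[0,0,0],"twist":0},{"jaw":0,"linear":[0,0,0],"twist":0}]' 50
python3 - <<'E'
from key import *
o=robot.get_obs();print(o["position"],o["tool_rot"].round(3),o["q"].round(2))
r=cams.camera("wrist");cv2.imwrite("pics/a_w.png",r["color"])
c=cams.camera("scene");cv2.imwrite("pics/a_s.png",cv2.resize(c["color"][130:330,150:330],None,fx=3,fy=3))
pickle.dump((r,c),open("a.pkl","wb"))
for n,c in(("wrist",r),("scene",c)):
    P=cloud(c);z=P[...,2];ok=c["depth"]>0;X,Y=P[...,0]-.573,P[...,1]+.015
    print(n)
    for nm,lo,hi,rad in(("tower",.092,.106,.04),("collar/foot",.15,.23,.03)):
        m=ok&(z>lo)&(z<hi)&(np.hypot(X,Y)<rad)
        if m.sum()>10: print(nm,m.sum(),z[m].mean(),cv2.minAreaRect((P[m][:,:2]*1000).astype(np.float32)))
E
```

```text
time: 17.55
position: [0.5717, -0.016, 0.2641]
tool_rot: [-0.088, 0.996, 0.001, -0.003]
ft_force: [1.1, 0.3, -2.0]
grip_width: 0.0116
grip_force: 49.9
time: 17.8
position: [0.5725, -0.0145, 0.2649]
tool_rot: [-0.088, 0.996, 0.001, -0.002]
ft_force: [-0.4, 0.2, -2.1]
grip_width: 0.0114
grip_force: 49.9
[ 0.57247639 -0.01452036  0.26492741] [-0.088  0.996  0.001 -0.002] [-0.22  0.43  1.53  0.    1.18 -1.97]
wrist
tower 505 0.10018909155350798 ((566.909912109375, -19.020681381225586), (38.95872116088867, 47.98707580566406), 16.08247184753418)
collar/foot 1319 0.2177626786416699 ((565.1522216796875, -15.143667221069336), (35.482818603515625, 47.124000549316406), 9.080900192260742)
scene
tower 292 0.09912843151884425 ((572.0367431640625, -17.570301055908203), (48.25436019897461, 51.09431457519531), 15.46569538116455)
collar/foot 455 0.20163890713664612 ((577.6482543945312, -14.92425537109375), (48.86164093017578, 38.434722900390625), 78.08747863769531)
```

View pics/a_s.png

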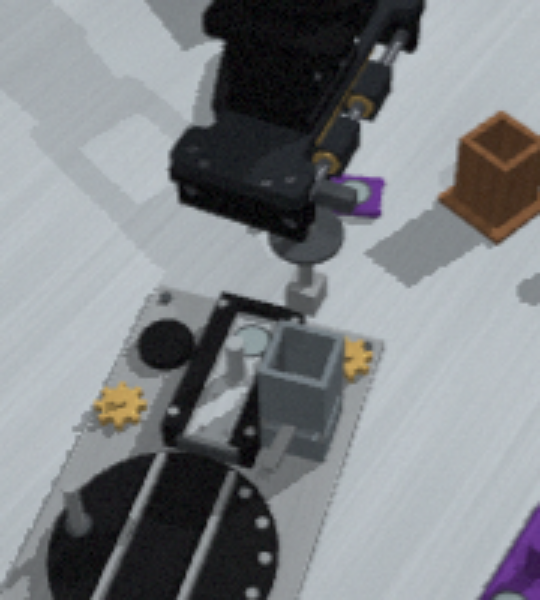

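```bash
python3 - <<'E'
from key import *
r,s=pickle.load(open("a.pkl","rb"))
for n,c in(("wrist",r),("scene",s)):
    P=cloud(c);z=P[...,2];ok=c["depth"]>0;F=w2f(P.reshape(-1,3)).reshape(384,512,2)
    def rep(nm,lo,hi,ctr,rad):
        m=ok&(z>lo)&(z<hi)&(np.hypot(F[...,0]-ctr[0],F[...,1]-ctr[1])<rad)
        if m.sum()<8: print(n,nm,m.sum());return
        q=F[m];print(n,nm,m.sum(),"z",z[m].mean().round(4),"x",np.percentile(q[:,0],[1,50,99]).round(1),"y",np.percentile(q[:,1],[1,50,99]).round(1))
    rep("tower",.096,.104,(128,-58),42)
    rep("post",.067,.075,(144,0),14)
    rep("foot",.145,.172,(128,-58),22)
    rep("shank",.175,.212,(128,-58),15)
    rep("collar",.2135,.2265,(128,-58),30)
    rep("bar",.255,.275,(128,-58),45)
    # homehousing: slot edges
    rep("pin",.063,.075,(0,62),12)
    # circle fit on collar contour
    m=(ok&(z>.2135)&(z<.2265)&(np.hypot(F[...,0]-128,F[...,1]+58)<30)).astype(np.uint8)
    cs,_=cv2.findContours(m,cv2.RETR_EXTERNAL,cv2.CHAIN_APPROX_NONE)
    k=max(cs,key=cv2.contourArea)[:,0];print(n,"collar px box",k.min(0),k.max(0))
    w=w2f(plane(c,k,.2195 if n=="wrist" else .2195));print(" on plane",w.min(0).round(1),w.max(0).round(1))
E
```

```text
wrist tower 471 z 0.1006 x [102.4 127.3 150. ] y [-70.1 -40.4 -32.7]
wrist post 103 z 0.0708 x [136.2 142.7 149.3] y [-6.8 -0.7  5.2]
wrist foot 100 z 0.1604 x [121.2 131.5 141.7] y [-48.7 -47.5 -46.3]
wrist shank 0
wrist collar 1217 z 0.2226 x [106.4 137.4 152.5] y [-68.5 -49.3 -34.4]
wrist bar 2196 z 0.2692 x [116.3 129.6 144. ] y [-87.3 -47.3 -26.2]
wrist pin 83 z 0.0699 x [-4.8  0.6  4.7] y [59.5 63.7 68.4]
wrist collar px box [227 185] [292 232]
 on plane [105.5 -73. ] [153.4 -34.2]
scene tower 238 z 0.1002 x [100.9 122.8 151. ] y [-81.3 -57.6 -33.6]
scene post 29 z 0.0708 x [135.3 142.3 148.8] y [-7.8 -1.9  4.9]
scene foot 88 z 0.1627 x [118.3 121.8 139.3] y [-70.3 -61.8 -48.3]
scene shank 45 z 0.1824 x [120.2 127.3 138. ] y [-68.8 -61.2 -51. ]
scene collar 269 z 0.2227 x [106.3 120.9 151.7] y [-82.  -66.5 -38.9]
scene bar 134 z 0.2669 x [112.7 122.6 136.8] y [-91.2 -79.  -67.1]
scene pin 26 z 0.0695 x [-4.8 -1.8  4.2] y [58.5 62.3 66.5]
scene collar px box [239 198] [264 218]
 on plane [106.3 -82.6] [157.3 -36.7]
```

```bash
python3 -m pendant '[{"jaw":0,"linear":[0.02,-0.25,0],"twist":0},{"jaw":0,"linear":[0,0,2],"twist":0},{"jaw":0,"linear":[0,0,2],"twist":0},{"jaw":0,"linear":[0,0,1.5],"twist":0},{"jaw":0,"linear":[0,0,1],"twist":0},{"jaw":0,"linear":[0,0,1],"twist":0},{"jaw":0,"linear":[0,0,0.8],"twist":0},{"jaw":0,"linear":[0,0,0],"twist":0},{"jaw":0,"linear":[0,0,0],"twist":0}]' 50
cat > m.py <<'E'
from key import *
o=robot.get_obs();print(o["time"],o["position"].round(4),w2f(o["position"]).round(1),o["ft_force"].round(1),o["moment"].round(2),o["q"][5].round(2))
for n in("wrist","scene"):
    c=cams.camera(n);P=cloud(c);z=P[...,2];ok=c["depth"]>0;F=w2f(P.reshape(-1,3)).reshape(384,512,2)
    zf=o["position"][2]-.1138
    def rep(nm,lo,hi,ctr,rad):
        m=ok&(z>lo)&(z<hi)&(np.hypot(F[...,0]-ctr[0],F[...,1]-ctr[1])<rad)
        if m.sum()<8: print(n,nm,m.sum());return
        q=F[m];print(n,nm,m.sum(),"z",z[m].mean().round(4),"x",np.percentile(q[:,0],[1,50,99]).round(1),"y",np.percentile(q[:,1],[1,50,99]).round(1))
    rep("tower",.096,.104,(128,-58),42)
    rep("collar",max(.104,zf+.063),zf+.076,(128,-58),30)
    rep("post",.067,.075,(144,0),14)
E
python3 m.py
```

```text
time: 18.65
position: [0.574, -0.0174, 0.1835]
tool_rot: [-0.088, 0.996, 0.0, -0.0]
ft_force: [0.3, -0.1, -1.2]
grip_width: 0.0117
grip_force: 49.9
18.65 [ 0.574  -0.0174  0.1835] [[125.7 -59.4]] [ 0.3 -0.1 -1.2] [-0.01 -0.01  0.01] -1.97
wrist tower 628 z 0.1005 x [102.6 127.9 150.2] y [-56.3 -36.6 -32.6]
wrist collar 1220 z 0.1411 x [103.3 134.2 149.2] y [-69.3 -50.3 -35.2]
wrist post 179 z 0.0707 x [136.4 142.9 149.1] y [-7.1 -0.9  5.4]
scene tower 173 z 0.1 x [101.6 111.4 149.3] y [-81.3 -62.6 -33.4]
scene collar 176 z 0.1416 x [102.  121.3 144.4] y [-82.7 -70.7 -46.4]
scene post 29 z 0.0703 x [135.9 141.6 149.9] y [-8.1 -1.1  4.2]
```

```bash
python3 -m pendant '[{"jaw":0,"linear":[0.2,0,0],"twist":0},{"jaw":0,"linear":[0,0,0.5],"twist":0},{"jaw":0,"linear":[0,0,0.5],"twist":0},{"jaw":0,"linear":[0,0,0.4],"twist":0},{"jaw":0,"linear":[0,0,0],"twist":0},{"jaw":0,"linear":[0,0,0],"twist":0}]' 50; python3 m.py
```

```text
time: 19.25
position: [0.5716, -0.0178, 0.169]
tool_rot: [-0.088, 0.996, 0.0, -0.001]
ft_force: [-0.4, 0.1, -1.4]
grip_width: 0.0112
grip_force: 49.9
19.25 [ 0.5716 -0.0178  0.169 ] [[126. -57.]] [-0.4  0.1 -1.4] [ 0.04  0.05 -0.01] -1.97
wrist tower 629 z 0.1004 x [102.7 127.6 150.2] y [-51.3 -36.  -32.6]
wrist collar 1217 z 0.1267 x [103.5 134.4 149.5] y [-66.6 -47.8 -32.8]
wrist post 204 z 0.0708 x [136.6 142.8 149. ] y [-7.1 -0.7  5.8]
scene tower 147 z 0.1001 x [101.6 107.7 149.7] y [-81.4 -66.1 -33.6]
scene collar 167 z 0.1268 x [102.8 122.7 144.4] y [-80.3 -68.2 -44.6]
scene post 28 z 0.0703 x [136.5 142.5 149.9] y [-7.6 -1.7  4.8]
```

```bash
python3 -m pendant '[{"jaw":0,"linear":[0,0,0.3],"twist":0},{"jaw":0,"linear":[0,0,0.3],"twist":0},{"jaw":0,"linear":[0,0,0.3],"twist":0},{"jaw":0,"linear":[0,0,0.2],"twist":0},{"jaw":0,"linear":[0,0,0],"twist":0},{"jaw":0,"linear":[0,0,0],"twist":0}]' 50; python3 m.py
```

```text
time: 19.85
position: [0.5718, -0.0178, 0.1583]
tool_rot: [-0.088, 0.996, 0.0, -0.0]
ft_force: [-0.4, 0.5, -1.4]
grip_width: 0.0118
grip_force: 49.9
19.85 [ 0.5718 -0.0178  0.1583] [[125.9 -57.2]] [-0.4  0.5 -1.4] [ 0.07 -0.03  0.01] -1.97
wrist tower 626 z 0.1004 x [102.6 128.3 150.2] y [-50.8 -35.6 -32.5]
wrist collar 1223 z 0.1159 x [103.5 134.4 149.5] y [-66.8 -48.  -33. ]
wrist post 215 z 0.0708 x [136.7 142.9 149. ] y [-7.1 -0.8  5.4]
scene tower 135 z 0.1 x [100.9 106.4 149.7] y [-81.6 -66.3 -33.5]
scene collar 160 z 0.1159 x [102.7 123.2 144.3] y [-80.5 -68.9 -49. ]
scene post 11 z 0.0697 x [135.8 138.7 140.9] y [-7.3 -2.4  3.1]
```

```bash
python3 -m pendant '[{"jaw":0,"linear":[0,0,0.15],"twist":0},{"jaw":0,"linear":[0,0,0.1],"twist":0},{"jaw":0,"linear":[0,0,0],"twist":0},{"jaw":0,"linear":[0,0,0],"twist":0}]' 50
```

```text
time: 20.28
position: [0.5721, -0.0179, 0.1562]
tool_rot: [-0.088, 0.996, -0.0, 0.0]
ft_force: [0.8, -0.3, -0.6]
grip_width: 0.0115
grip_force: 49.9
```

```bash
python3 -m pendant '[{"jaw":0,"linear":[0,0,0.1],"twist":0},{"jaw":0,"linear":[0,0,0],"twist":0}]' 50; python3 -m pendant '[{"jaw":0,"linear":[0,0,0],"twist":3},{"jaw":0,"linear":[0,0,0],"twist":4},{"jaw":0,"linear":[0,0,0],"twist":4},{"jaw":0,"linear":[0,0,0],"twist":4},{"jaw":0,"linear":[0,0,0],"twist":4},{"jaw":0,"linear":[0,0,0],"twist":4},{"jaw":0,"linear":[0,0,0],"twist":4},{"jaw":0,"linear":[0,0,0],"twist":4},{"jaw":0,"linear":[0,0,0],"twist":4},{"jaw":0,"linear":[0,0,0],"twist":4},{"jaw":0,"linear":[0,0,0],"twist":4},{"jaw":0,"linear":[0,0,0],"twist":0}]' 55
python3 -c "
from fx import *
o=robot.get_obs();print(w2f(o['position']),o['ft_force'],o['moment'],o['q'][5])"
```

```text
time: 20.45
position: [0.5724, -0.0178, 0.1561]
tool_rot: [-0.088, 0.996, -0.0, 0.001]
ft_force: [-1.0, 0.5, 5.2]
grip_width: 0.0111
grip_force: 49.9
time: 21.45
position: [0.572, -0.0179, 0.156]
tool_rot: [0.284, 0.959, -0.0, 0.0]
ft_force: [-1.3, 0.1, 4.9]
grip_width: 0.0114
grip_force: 54.9
[[125.77764195 -57.33474442]] [-1.28160113  0.11409697  4.88635352] [ 0.02440855  0.38162631 -0.06369209] -1.2212421308633474
```

```bash
python3 -m pendant '[{"jaw":0,"linear":[0,0,0],"twist":4},{"jaw":0,"linear":[0,0,0],"twist":4},{"jaw":0,"linear":[0,0,0],"twist":4},{"jaw":0,"linear":[0,0,0],"twist":4},{"jaw":0,"linear":[0,0,0],"twist":4},{"jaw":0,"linear":[0,0,0],"twist":4},{"jaw":0,"linear":[0,0,0],"twist":4},{"jaw":0,"linear":[0,0,0],"twist":4},{"jaw":0,"linear":[0,0,0],"twist":4},{"jaw":0,"linear":[0,0,0],"twist":4},{"jaw":0,"linear":[0,0,0],"twist":4},{"jaw":0,"linear":[0,0,0],"twist":0}]' 55
cat > dog.py <<'E'
from fx import *
o=robot.get_obs();print(w2f(o['position']),o['ft_force'].round(2),o['moment'].round(2),o['q'][5])
for n in("wrist","scene","top"):
    c=cams.camera(n);P=cloud(c);z=P[...,2];ok=c["depth"]>0;F=w2f(P.reshape(-1,3)).reshape(384,512,2)-[127,-58]
    m=ok&(z>.038)&(z<.049)&(F[...,1]>26)&(np.hypot(F[...,0],F[...,1])<68)&(F[...,0]>-50)
    if m.sum()>5: print(n,m.sum(),"dog",F[m].mean(0).round(1),np.degrees(np.arctan2(F[m][:,1].mean(),-F[m][:,0].mean())))
E
python3 dog.py
```

```text
time: 22.45
position: [0.5719, -0.0175, 0.156]
tool_rot: [0.622, 0.783, 0.0, -0.0]
ft_force: [-1.9, 0.5, 6.1]
grip_width: 0.0115
grip_force: 54.9
[[126.17984013 -57.28683611]] [-1.87  0.45  6.08] [ 0.15  0.48 -0.03] -0.45343975559589467
wrist 391 dog [-3.7 46. ] 85.40650538570118
scene 116 dog [-12.6  43.1] 73.69138021454195
```

```bash
python3 -m pendant '[{"jaw":0,"linear":[0,0,0],"twist":3},{"jaw":0,"linear":[0,0,0],"twist":3},{"jaw":0,"linear":[0,0,0],"twist":3},{"jaw":0,"linear":[0,0,0],"twist":0},{"jaw":0,"linear":[0,0,0],"twist":0}]' 55
python3 dog.py
```

```text
time: 23.02
position: [0.5718, -0.0174, 0.156]
tool_rot: [0.681, 0.732, 0.0, -0.0]
ft_force: [-2.4, 1.2, 5.1]
grip_width: 0.0115
grip_force: 54.9
[[126.243741   -57.30195107]] [-2.43  1.2   5.06] [ 0.19  0.49 -0.01] -0.29855520187705703
wrist 369 dog [ 2.4 47.9] 92.87178932809528
scene 119 dog [-6.4 45.3] 82.00500385835834
```

```bash
python3 -m pendant '[{"jaw":0,"linear":[0,0,0],"twist":2},{"jaw":0,"linear":[0,0,0],"twist":1},{"jaw":0,"linear":[0,0,0],"twist":0},{"jaw":0.15,"linear":[0,0,0],"twist":0},{"jaw":0.2,"linear":[0,0,0],"twist":0},{"jaw":0.3,"linear":[0,0,0],"twist":0},{"jaw":0.4,"linear":[0,0,0],"twist":0},{"jaw":0.5,"linear":[0,0,0],"twist":0},{"jaw":0.5,"linear":[0,0,0],"twist":0}]' 20
python3 -m pendant '[{"jaw":0.5,"linear":[0,0,-0.5],"twist":0},{"jaw":0.5,"linear":[0,0,-1.5],"twist":0},{"jaw":0.5,"linear":[0,0,-3],"twist":0},{"jaw":0.5,"linear":[0,0,-3],"twist":0},{"jaw":0.5,"linear":[0,0,-3],"twist":0},{"jaw":0.5,"linear":[0,0,0],"twist":0},{"jaw":0.5,"linear":[0,0,0],"twist":0}]'
python3 dog.py; python3 - <<'E'
from key import *
for n in("wrist","scene"):
    c=cams.camera(n);key(n,c,.145,.17,(.572,-.0175),.05);key(n+" collar",c,.106,.12,(.572,-.0175),.035)
    P=cloud(c);F=w2f(P.reshape(-1,3)).reshape(384,512,2);z=P[...,2]
    m=(z>.064)&(z<.076)&(np.hypot(F[...,0]-143,F[...,1])<15);print("post",F[m].mean(0) if m.any() else 0)
    # window (greenish glass) on the slide top
    b=c["color"].astype(int);m=(abs(z-.03)<.008)&(abs(F[...,1])<17)&(F[...,0]>95)&(F[...,0]<204)
    for lo in(105,170): 
        k=m&(abs(F[...,0]-lo-8)<8); print(lo,k.sum(),b[k].mean(0).round() if k.any() else 0)
E
```

```text
time: 23.92
position: [0.5718, -0.0179, 0.1548]
tool_rot: [0.7, 0.714, -0.0, -0.0]
ft_force: [0.4, -0.4, -0.1]
grip_width: 0.0363
grip_force: 0.0
time: 24.5
position: [0.5732, -0.0181, 0.2676]
tool_rot: [0.7, 0.714, 0.001, 0.002]
ft_force: [-1.0, -0.5, -0.1]
grip_width: 0.0435
grip_force: 0.0
[[125.26229355 -58.40092898]] [-1.03 -0.47 -0.1 ] [-0.07  0.03 -0.02] -0.24562596551042434
wrist 219 dog [ 3.3 45.5] 94.11419618709081
scene 116 dog [-6.1 45.6] 82.32922559106854
top 7 dog [54.6 31.3] 150.11674280568852
wrist [254 158  13  67 845] z 0.1617 ((570.8313598632812, -16.888614654541016), (11.39042854309082, 63.154109954833984), 1.2933696508407593)
wrist collar [267 161  16  40 465] z 0.1138 ((586.780517578125, -16.69944953918457), (16.47762680053711, 43.73695373535156), 1.5120635032653809)
post [143.44275771  -1.22083401]
105 202 [135. 135. 128.]
170 294 [149. 150. 134.]
scene [239 218  22  27 223] z 0.1611 ((572.2485961914062, -17.021263122558594), (13.069060325622559, 66.31868743896484), 2.428560972213745)
scene collar [239 235  23  20 270] z 0.1139 ((575.3883666992188, -19.06209945678711), (48.41096115112305, 42.39599609375), 58.6977653503418)
post [141.47580779  -1.87783143]
105 92 [134. 131. 126.]
170 61 [157. 155. 141.]
```

```bash
python3 -c "
from rig import robot
print(robot.hand_in())"
```

```text
the job is handed in; nothing more can be done
None
```

I handed the job in at about 25 s: the slide is home window end first, and the key stands upright in the lock, turned to about 88° (about 1.5 rad) by my camera estimate; no verdict came back. I viewed 11 pictures, one over your limit of 10.

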